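# Lock the planter rail's bracket onto the balcony railing

## Task

The planter rail hangs on the balcony railing by two clamp brackets, and one of them has been left unlocked with its lever standing up. Press that lever down until it is fully home over the handrail, then turn its red wing knob clockwise (looking straight at the knob) until it clicks past its detent and stays locked in line with the lever. Leave the other bracket locked as it is, and do not move or upset the pots, the spray bottle or the tools.

Things in the scene. Friction and masses are not known exactly. Their poses are not given: they have to be found in the camera images.
- lever_a (a joint): lock lever of the unlocked bracket, rad: 0 = pressed fully home on the sloping bracket, grows as its free end is raised; starts 0.95 to 1.25. Stiff hinge: it stays where it is left; 1 to 5 N down on its tab moves it. A steel plate 36 mm wide, 6 mm thick, ending 140 mm from the hinge pin. Home, it slopes down towards the robot's side at 35 degrees.
- wing_a (a joint): red wing knob on that lever, rad: 0 = unlocked, wing bar across the lever; grows clockwise seen from outside; 1.57 = locked, bar in line with the lever. Spring detent, crest at 0.785, 0.2 N m at most, soon after 0: let go before the crest it springs back to 0, clearly past it (0.95 up) it snaps on to about 1.58. Its pin hooks behind a plate; turned too soon, it keeps the lever from going home.
- hinge_a (a point): on the hinge pin of the unlocked bracket's lever, 37 mm above the handrail's axis. Fixed; x is level and away from the robot's side, square to the handrail, y along the handrail and the hinge pin, z up. The lever opens by turning about +y.
- tab_a (a point): where to press the unlocked lever: top face of its black thumb tab (34 mm long, 36 mm wide), 122 mm down the lever from the hinge pin, 18 mm from its free end. Moves with the lever: z out of the top face, x towards the hinge, y along the hinge.
- grip_a (a point): on the axis of the unlocked wing knob, where to grip: 26 mm out from the lever's top face, 10 mm below the wing's end face, 60 mm down the lever from the hinge pin. Turns with the knob: z outward along its axis (leans 35 degrees from vertical to the robot's side once the lever is home), y along the wing bar (44 mm long, 12 mm thick, 5 to 36 mm above the lever, over a hub 22 mm across, 5 mm high).
- lever_b (a joint): lever of the other bracket, already home at 0: same make, to be left alone
- wing_b (a joint): wing knob of the other bracket, already locked at 1.57: to be left alone
- grip_b (a point): grip point on the wing knob of the other, locked bracket (as grip_a)
- planter: dark iron railing and planter rail, fixed; origin at table height below the axis of the handrail (tube 40 mm thick, axis 225 mm above the table), x square to the handrail, away from the robot's side, y along it. The planter rail is a dark green trough 800 x 124 mm, floor 24 mm and rim 66 mm above the table, its middle 112 mm on the robot's side of the handrail.
- pot_big: white ceramic pot 100 mm across, 95 mm high, standing in the planter rail; origin at the centre of its underside, z up. Bystander.
- pot_small: white ceramic pot 86 mm across, 80 mm high, standing in the planter rail; origin at the centre of its underside, z up. Bystander.
- spray_bottle: orange spray bottle with white head, 70 mm across, 165 mm high, standing in the planter rail; origin at the centre of its underside, z up. Bystander.
- dibber: wooden dibber with T-handle and steel point, 232 mm long, lying on the bench; origin on the bench under its shaft. Bystander.
- weeding_fork: steel hand fork with wooden handle, 275 mm long, lying on the bench; origin on the bench under its neck. Bystander.

How it is judged:
On the way, in this order (a step that is already met when the one before it is completed fails the run):
1. the raised lever is pressed home (within 0.05 rad) (value of joint lever_a below 0.05 rad), for 0.2 s.
2. the wing knob is past its detent, locked (more than 1.35 rad), with the lever home (value of joint wing_a above 1.35 rad and value of joint lever_a below 0.06 rad), for 0.2 s.
At the end, for the whole second after the job is handed in: The unlocked bracket's lever is home (within 0.06 rad) and its wing knob has clicked past the detent and stands locked by itself in line with the lever (within 0.22 rad); the other bracket is still locked, and the robot touches nothing (all of step 2 and value of joint lever_b below 0.06 rad and value of joint wing_b above 1.35 rad).
It fails at once if the other bracket is unlocked (value of joint wing_b below 1.1 rad or value of joint lever_b above 0.1 rad).
It fails at once if a pot or the spray bottle is moved by more than 25 mm or tipped (distance of any of pot_big, pot_small, spray_bottle from where it was at the start of the episode above 0.025 m or angle between any of pot_big, pot_small, spray_bottle's own z axis and vertical above 0.3 rad).
It fails at once if the dibber or the hand fork is moved by more than 30 mm (distance of any of dibber, weeding_fork from where it was at the start of the episode above 0.03 m).
It also fails if it takes over 48 s, if anything falls off the work surface, if the arm or the gripper's body presses on something with over 40 N, if the wrist force passes 120 N, or if a joint passes its speed limit or range.

## Robot

A 6-joint arm with a two-finger parallel gripper is mounted at the origin on the work surface. World frame = base frame: x ahead of the robot, y to its left, z up, the work surface at z = 0. Lengths are in m, angles in rad, forces in N, time in s.
With the tool pointing down it reaches from about 0.4 to 0.825 m from the base axis. Payload 7 kg.
Tool frame: the origin (TCP) lies at the very end of the fingers, on their centre line; the grasp point (between the pads) lies 19 mm behind it; z points along the fingers, y is the line along which they close (so a half turn about z gives the same grasp; the last joint's range is limited). The gripper opens to 88 mm and grips with 3 to 60 N. Pads are 19 mm wide; open, the fingers measure 130 mm over their backs; the gripper's body (78 mm by 193 mm) begins 47 mm behind the grasp point.
Start: joints at [-1.013, 0.359, 0.012, 0, -1.224, -0.288], TCP at [0.18, -0.651, 0.227] pointing down, gripper open.
Joint ranges: [-3.07, 3.07], [-1.43, 2.12], [-1.02, 1.25], [-3.03, 1.67], [-3.05, -0], [-3.03, 3.03]. Speed limits (rad/s): [2.39, 2.39, 3.01, 3.14, 3.14, 3.14].

## Interface

Orientations are given as [roll, pitch, yaw] about the fixed x, y, z axes, in that order (R = Rz(yaw) Ry(pitch) Rx(roll)).
In Python, from station import arm, vision gives the robot as it stands. The module is installed in compiled form; this text tells all that it offers.
- The arm moves only by the tool jog_arm, never from a script. Its argument "steps" is a list that holds one entry, the list of rows, each a list of 7 numbers: the closure in counts, from 0 (fully open) to 255 (shut), then the shift along the tool's x, y, z scaled (see below), then the turn, a rotation vector about the tool's x, y, z scaled (see below). In form: [[[grip, dx, dy, dz, rx, ry, rz], ...]]. A call has 1 to 8 rows; each row is the pose to reach, as a shift and turn from the pose commanded when the call began, along the tool's axes at that moment; what a row does not reach only later rows make up. The controller multiplies each number of a shift by 250 mm and each number of a turn by 45 degrees. A row lasts 1/10 s, in which the tool goes at most 50 mm and 8.59 degrees, less where a joint would pass 70% of its speed; a pose out of reach is approached as far as the arm can. A call with a number of a shift or a turn outside -1 to 1 is refused whole. A call with a gripper value outside its range is refused whole. The fingers move at their own pace and stop on an object; "newtons" is the grip in N (left out, the last holds). Time passes only in rows, so rows that repeat a pose let the fingers close. It gives the time, the measured TCP pose, the force, the opening and the grip force at its end, in the units of the state.
- arm.get_state(): the state, without advancing time (a new reading comes with each control period).
- vision.grab_frame(name): name is "scene" or "side" or "wrist"; returns a dict with "color" (384x512x3 uint8, red, green, blue), "vfov" (degrees; the focal length in pixels is half the picture's height over the tangent of half this angle, whatever the lens; pixels are square), "cx", "cy" (the principal point, pixels), "extrinsics" (4x4, takes a point from world to camera coordinates). Camera axes: x right, y down, z forward; pixel columns grow to the right and rows downward; lengths in m; the calibration is good to about 2 mm. A picture is of the moment at which its call begins. There is no depth.
- arm.job_done(): hands the job in; it is judged then, once.
The state is a dict: "t": time; "q": joint angles; "qd": joint speeds; "joint_efforts": joint torques, N m; "eef_pos": TCP position; "ee_rot": TCP orientation; "force": force on the tool from outside, world axes, zero at the start; "moment": the same for the moment, N m; "width": finger opening in m; "gripper_force": force on a finger pad.
Only numpy, scipy, OpenCV 4.12 (cv2) and the standard library are available. Lean on these libraries where they do the work, as an engineer would, in place of code of your own. Each camera call takes 0.05 s, during which the arm holds its last target. There are 200 camera calls.

## Working session

There is one attempt and no reset: what is moved stays moved. The work goes in short steps, Python scripts to look and compute and a tool call to move; the robot and the scene stay as the last step left them, time stands still between calls to the robot, and variables do not carry over. Pictures are saved under pics/ and viewed, at most 10 in all, crops included, and the job is handed in when it is done.

Besides the shell and the picture viewer there is one more tool, called after "Request:" as name([rows], argument=value, ...), one row to a line, values as JSON. jog_arm: Moves the arm, as the interface text tells. Its arguments: {"type":"object","properties":{"steps":{"type":"array","items":{"type":"array","items":{"type":"array","items":{"type":"number"}}}},"newtons":{"type":"number"}},"required":["steps"]}

```bash
mkdir -p pics; cat > h.py <<'E'
import numpy as np,cv2
from station import arm,vision
from scipy.spatial.transform import Rotation as R
def shot(n,f):
    d=vision.grab_frame(n); cv2.imwrite('pics/'+f,d['color'][:,:,::-1]); np.save('pics/'+f+'.npy',d,allow_pickle=True); return d
def F(d): return 192/np.tan(np.radians(d['vfov'])/2)
def ray(d,u,v):
    E=d['extrinsics'];c=-E[:3,:3].T@E[:3,3]
    r=E[:3,:3].T@np.array([(u-d['cx'])/F(d),(v-d['cy'])/F(d),1]);return c,r/np.linalg.norm(r)
def plane(d,u,v,z):
    c,r=ray(d,u,v);return c+r*(z-c[2])/r[2]
def tri(obs):
    A=0;b=0;L=[]
    for d,u,v in obs:
        c,r=ray(d,u,v);P=np.eye(3)-np.outer(r,r);A=A+P;b=b+P@c
    x=np.linalg.solve(A,b)
    return x,[round(float(np.linalg.norm(np.cross(x-ray(*o)[0],ray(*o)[1]))),4) for o in obs]
def proj(d,p):
    q=d['extrinsics']@np.append(p,1);return d['cx']+F(d)*q[0]/q[2],d['cy']+F(d)*q[1]/q[2]
def load(f): return np.load('pics/'+f+'.npy',allow_pickle=True).item()
E
python3 - <<'E'
from h import *
a=shot('scene','s0.png');b=shot('side','d0.png');w=shot('wrist','w0.png')
im=np.hstack([cv2.imread('pics/s0.png')])
for d in(a,b,w):print(d['vfov'],ray(d,256,192))
cv2.imwrite('pics/m0.png',cv2.resize(np.vstack([np.hstack([x['color'][:,:,::-1] for x in(a,b)])]),(800,300),interpolation=cv2.INTER_AREA))
s=arm.get_state();print(s)
E
```

```text
53.45179987373272 (array([1.0907164 , 0.37668625, 1.05362839]), array([-0.50343319, -0.32843886, -0.79917641]))
43.332830627295934 (array([0.21148472, 1.02985544, 0.95701994]), array([ 0.24106605, -0.76459558, -0.59772968]))
65.00813532159988 (array([ 0.10925599, -0.66969869,  0.38462368]), array([ 0.25387663,  0.0548626 , -0.96567942]))
{'t': 0.15, 'q': array([-1.01291087e+00,  3.59184408e-01,  1.13144606e-02, -2.64695469e-04,
       -1.22411196e+00, -2.88083693e-01]), 'qd': array([-0.00104446, -0.00249248,  0.00307161,  0.0018793 ,  0.00013872,
       -0.00088754]), 'joint_efforts': array([-2.01100411e-03, -5.83277607e+01,  2.93289042e+01,  7.00120747e+00,
        8.77325510e-03, -1.11169779e-04]), 'eef_pos': array([ 0.17979105, -0.65024674,  0.2258803 ]), 'ee_rot': array([ 3.14038522e+00, -9.82579158e-05, -2.87188091e+00]), 'force': array([-0.36980751, -0.23985668, -0.04478112]), 'moment': array([-0.00859917,  0.02312022,  0.02875471]), 'gripper_force': 0.0, 'width': 0.08739588184994079}
```

View pics/s0.png

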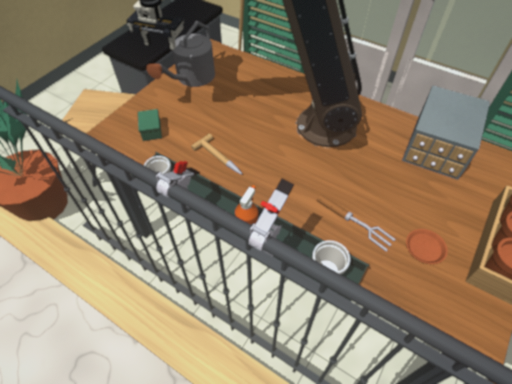

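View pics/d0.png

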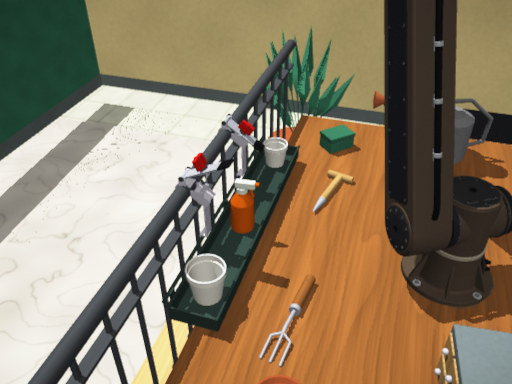

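The unlocked bracket is the nearer one: scene (265,215), with its lever raised and its tab at (285,187); side (200,180). The locked one is at scene (175,175), side (240,130). I'll zoom in on both.

```bash
python3 - <<'E'
from h import *
a=load('s0.png')['color'];b=load('d0.png')['color']
x=cv2.resize(a[145:275,140:310],None,fx=4,fy=4,interpolation=cv2.INTER_CUBIC)[:, :]
A=cv2.resize(a[150:260,220:320],(400,440),interpolation=cv2.INTER_CUBIC)
B=cv2.resize(b[140:250,160:260],(400,440),interpolation=cv2.INTER_CUBIC)
cv2.imwrite('pics/z1.png',np.hstack([A,B])[:,:,::-1])
for n,o in(('s0.png',(220,150)),('d0.png',(160,140))):
    d=load(n);c=d['color'].astype(int);m=((c[...,0]>130)&(c[...,1]<60)&(c[...,2]<60)).astype('u1')
    k,l,s,ce=cv2.connectedComponentsWithStats(m)
    print(n,[(s[i],ce[i].round(1)) for i in range(1,k) if s[i][4]>8])
E
```

```text
s0.png [(array([174, 162,  13,  11,  54], dtype=int32), array([178.3, 165.6])), (array([262, 203,   4,   4,   9], dtype=int32), array([263.6, 204.4])), (array([269, 208,   8,   4,  19], dtype=int32), array([272.7, 209.9]))]
d0.png [(array([239, 120,  16,  12,  69], dtype=int32), array([246.8, 124.7])), (array([193, 153,  13,  18, 128], dtype=int32), array([199. , 161.4])), (array([236, 191,  18,  42, 354], dtype=int32), array([244.9, 217. ]))]
```

View pics/z1.png

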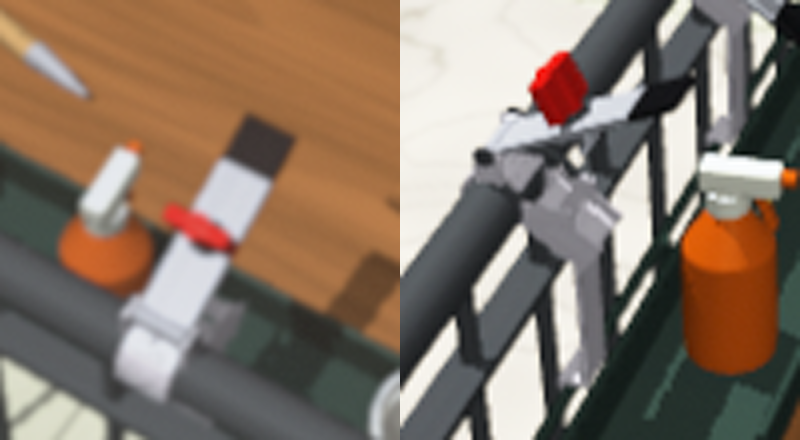

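```bash
python3 - <<'E'
from h import *
for n,cols,r in(('s0.png',(60,120,215,300,380),None),):
    d=load(n);c=d['color'].astype(int)
    for u in cols:
        v0=int(80+ (u)*0.56); print(u,[(v,*c[v,u]) for v in range(v0-10,v0+40,2)])
d=load('d0.png');c=d['color'].astype(int)
for v in(80,110,240,280,320):
    u0=int(290-(v-45)*0.82); print(v,[(u,*c[v,u]) for u in range(u0-30,u0+34,2)])
E
```

```text
60 [(103, np.int64(220), np.int64(221), np.int64(202)), (105, np.int64(220), np.int64(222), np.int64(203)), (107, np.int64(221), np.int64(222), np.int64(204)), (109, np.int64(219), np.int64(220), np.int64(200)), (111, np.int64(206), np.int64(207), np.int64(188)), (113, np.int64(214), np.int64(215), np.int64(195)), (115, np.int64(221), np.int64(222), np.int64(203)), (117, np.int64(217), np.int64(219), np.int64(198)), (119, np.int64(144), np.int64(144), np.int64(133)), (121, np.int64(83), np.int64(85), np.int64(86)), (123, np.int64(90), np.int64(93), np.int64(95)), (125, np.int64(91), np.int64(94), np.int64(96)), (127, np.int64(90), np.int64(92), np.int64(94)), (129, np.int64(83), np.int64(85), np.int64(86)), (131, np.int64(72), np.int64(73), np.int64(74)), (133, np.int64(67), np.int64(65), np.int64(63)), (135, np.int64(72), np.int64(71), np.int64(69)), (137, np.int64(55), np.int64(55), np.int64(53)), (139, np.int64(75), np.int64(76), np.int64(76)), (141, np.int64(87), np.int64(89), np.int64(91)), (143, np.int64(89), np.int64(91), np.int64(90)), (145, np.int64(162), np.int64(163), np.i
[... 12530 characters left out ...]
5), np.int64(226)), (70, np.int64(238), np.int64(235), np.int64(227)), (72, np.int64(238), np.int64(235), np.int64(227)), (74, np.int64(230), np.int64(226), np.int64(216)), (76, np.int64(80), np.int64(84), np.int64(88)), (78, np.int64(84), np.int64(89), np.int64(92)), (80, np.int64(88), np.int64(93), np.int64(98)), (82, np.int64(87), np.int64(92), np.int64(96)), (84, np.int64(81), np.int64(86), np.int64(89)), (86, np.int64(76), np.int64(79), np.int64(82)), (88, np.int64(69), np.int64(74), np.int64(77)), (90, np.int64(62), np.int64(66), np.int64(70)), (92, np.int64(53), np.int64(55), np.int64(58)), (94, np.int64(43), np.int64(46), np.int64(48)), (96, np.int64(38), np.int64(39), np.int64(41))]
```

```bash
python3 - <<'E'
from h import *
np.set_printoptions(precision=4,suppress=True)
s=load('s0.png');d=load('d0.png')
P=[plane(s,u,v,.225) for u,v in((60,128),(120,159.8),(215,213.7),(300,261),(380,306))]
Q=[plane(d,u,v,.225) for u,v in((265.3,80),(242,110),(147,240))]
print(np.array(P));print(np.array(Q))
X=np.array(P+Q)[:,:2];k=np.polyfit(X[:,1],X[:,0],1);print('rail x=',k,X[:,0]-np.polyval(k,X[:,1]))
g=lambda x,y:(220+x/4,150+y/4)
h=lambda x,y:(160+(x-400)/4,140+y/4)
print('hinge pin +y end side view',plane(d,*h(482,157),.262))
for n,a,b in(('tab end R',(296,137),None),('tab end L',(247,113),None),('knob',(201,225),(558,85))):
  if b: print(n,tri([(s,*g(*a)),(d,*h(*b))]))
print('tabfar L/R',tri([(s,*g(247,113)),(d,*h(662,118))]),tri([(s,*g(247,113)),(d,*h(692,78))]),tri([(s,*g(296,137)),(d,*h(662,118))]),tri([(s,*g(296,137)),(d,*h(692,78))]))
E
```

```text
[[ 0.6903 -0.6178  0.225 ]
 [ 0.6847 -0.3618  0.225 ]
 [ 0.6862 -0.0154  0.225 ]
 [ 0.6852  0.2366  0.225 ]
 [ 0.6854  0.4381  0.225 ]]
[[ 0.681  -0.5723  0.225 ]
 [ 0.6857 -0.3213  0.225 ]
 [ 0.6853  0.3385  0.225 ]]
rail x= [-0.0003  0.6854] [ 0.0047 -0.0009  0.0008 -0.0002  0.0001 -0.0046  0.0002 -0.    ]
hinge pin +y end side view [0.6874 0.1468 0.262 ]
knob (array([0.6412, 0.1238, 0.3112]), [0.0012, 0.0012])
tabfar L/R (array([0.5661, 0.1156, 0.3102]), [0.0159, 0.0159]) (array([0.5603, 0.1069, 0.3214]), [0.0009, 0.0009]) (array([0.5628, 0.1442, 0.3194]), [0.005, 0.005]) (array([0.5572, 0.1362, 0.331 ]), [0.0097, 0.0097])
```

```bash
cat >> h.py <<'E'
def Rt(tilt,spin=0): # tool y along world y at spin 0; spin about tool z
    t=np.radians(tilt);z=np.array([np.sin(t),0,-np.cos(t)]);y=np.array([0,1,0])
    return R.from_matrix(np.c_[np.cross(y,z),y,z])*R.from_rotvec([0,0,np.radians(spin)])
def go(*targets): # (pos,tilt,spin)
    s=arm.get_state();R0=R.from_euler('xyz',s['ee_rot']);p0=s['eef_pos']
    print('t',s['t'],'q',s['q'].round(2),'p',p0.round(4),'f',s['force'].round(1),'w',round(s['width'],4))
    for p,t,sp in targets:
        print((R0.inv().apply(np.array(p)-p0)/.25).round(3),((R0.inv()*Rt(t,sp)).as_rotvec()/(np.pi/4)).round(3))
E
python3 - <<'E'
from h import *
s=load('s0.png');d=load('d0.png')
print('bottle head',tri([(s,247,198),(d,243,187)]),'knob b',tri([(s,178.3,165.6),(d,246.8,124.7)]))
go(([.3,-.45,.40],0,0),([.4,-.25,.40],0,0),([.5,-.08,.41],0,0),([.572,.125,.41],0,0))
E
```

```text
bottle head (array([0.56920154, 0.00666912, 0.16985437]), [0.0037, 0.0037]) knob b (array([ 0.62431132, -0.18597369,  0.2510648 ]), [0.0007, 0.0007])
t 0.15 q [-1.01  0.36  0.01 -0.   -1.22 -0.29] p [ 0.1798 -0.6502  0.2259] f [-0.4 -0.2 -0. ] w 0.0874
[-0.677  0.645 -0.696] [ 0.002 -0.     0.343]
[-1.276  1.309 -0.695] [ 0.002 -0.     0.343]
[-1.842  1.858 -0.734] [ 0.002 -0.     0.343]
[-2.338  2.572 -0.734] [ 0.002 -0.     0.343]
```

Request:
jog_arm([
  [[255,0,0,-0.7,0,0,0],[255,-0.3,0.25,-0.7,0,0,0.1],[255,-0.68,0.65,-0.7,0,0,0.34],[255,-0.68,0.65,-0.7,0,0,0.34],[255,-0.68,0.65,-0.7,0,0,0.34],[255,-1,1,-0.7,0,0,0.34],[255,-1,1,-0.7,0,0,0.34],[255,-1,1,-0.7,0,0,0.34]],
], newtons=20)

```text
t: 0.95
eef_pos: [0.3375, -0.3731, 0.3964]
ee_rot: [3.142, 0.0, -3.139]
force: [2.1, -0.2, 0.0]
width: 0.0294
gripper_force: 0.0
```

```bash
python3 -c "
from h import *
go(([.5,-.08,.41],0,0),([.572,.125,.41],0,0))"
```

```text
t 0.95 q [-0.44  0.   -0.05 -0.   -1.51 -1.12] p [ 0.3375 -0.3731  0.3964] f [ 2.1 -0.2  0. ] w 0.0294
[-0.653  1.171 -0.054] [0.    0.    0.003]
[-0.943  1.99  -0.054] [0.    0.    0.003]
```

Request:
jog_arm([
  [[255,-0.45,1,-0.05,0,0,0],[255,-0.45,1,-0.05,0,0,0],[255,-0.45,1,-0.05,0,0,0],[255,-0.45,1,-0.05,0,0,0],[255,-0.45,1,-0.05,0,0,0],[255,-0.45,1,-0.05,0,0,0]],
])

```text
t: 1.55
eef_pos: [0.4497, -0.1216, 0.4087]
ee_rot: [3.141, 0.0, -3.136]
force: [0.4, -1.0, 0.0]
width: 0.0004
gripper_force: 0.0
```

Request:
jog_arm([
  [[255,-0.45,0.8,-0.05,0,0,0],[255,-0.45,0.8,-0.05,0,0,0],[255,-0.45,0.8,-0.05,0,0,0],[255,-0.45,0.8,-0.05,0,0,0],[255,-0.45,0.8,-0.05,0,0,0],[255,-0.45,0.8,-0.05,0,0,0]],
])

```text
t: 2.15
eef_pos: [0.5621, 0.079, 0.4191]
ee_rot: [-3.141, -0.003, -3.136]
force: [-0.2, -0.5, 0.2]
width: 0.0003
gripper_force: 0.0
```

```bash
python3 -c "
from h import *
H=np.array([.6855,.125,.262])
def tab(a,h=.003,r=.122):
    e=np.radians(a-35);return H+r*np.array([-np.cos(e),0,np.sin(e)])+h*np.array([np.sin(e),0,np.cos(e)])
for a in(60,40,20,0):print(a,tab(a).round(4))
go(([.573,.125,.33],0,0),*[(tab(a),t,0) for a,t in((60,0),(50,0),(40,5),(30,10),(20,20),(10,27),(0,35))])
shot('side','d1.png');shot('wrist','w1.png');shot('scene','s1.png')
a=load('s1.png')['color'];b=load('d1.png')['color'];w=load('w1.png')['color']
f=lambda i:cv2.resize(i,(400,300),interpolation=cv2.INTER_CUBIC)
cv2.imwrite('pics/m1.png',np.vstack([np.hstack([f(a[130:265,200:380]),f(b[80:230,110:310])]),np.hstack([f(w),f(w)*0])])[:,:,::-1])
"
```

```text
60 [0.5762 0.125  0.3163]
40 [0.5642 0.125  0.2756]
20 [0.5669 0.125  0.2333]
0 [0.5838 0.125  0.1945]
t 2.15 q [ 0.48  0.12  0.12 -0.   -1.58 -2.05] p [0.5621 0.079  0.4191] f [-0.2 -0.5  0.2] w 0.0003
[-0.045  0.184  0.356] [-0.001 -0.004  0.007]
[-0.058  0.184  0.411] [-0.001 -0.004  0.007]
[-0.028  0.184  0.49 ] [-0.001 -0.004  0.007]
[-0.011  0.184  0.574] [-0.001 -0.115  0.007]
[-0.009  0.184  0.659] [-0.    -0.226  0.007]
[-0.022  0.184  0.743] [ 0.    -0.448  0.007]
[-0.049  0.184  0.824] [ 0.001 -0.604  0.007]
[-0.09   0.184  0.898] [ 0.001 -0.781  0.007]
```

View pics/m1.png

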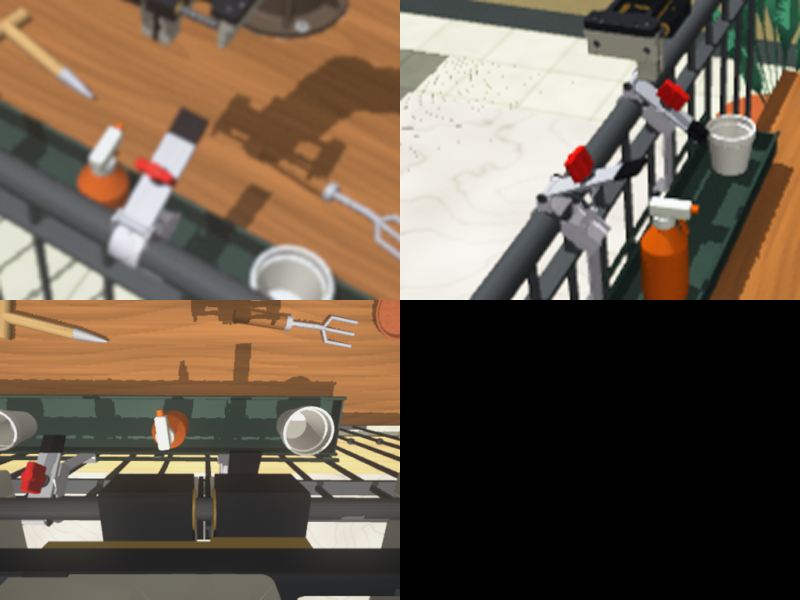

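The wrist and side views show the fingers closed above the lever zone, with the lever still raised and the bottle clear of the path. Next I centre in y and press down along the arc.

Request:
jog_arm([
  [[255,-0.05,0.184,0.1,0,0,0],[255,-0.05,0.184,0.3,0,0,0],[255,-0.05,0.184,0.37,0,0,0],[255,-0.04,0.184,0.42,0,0,0],[255,-0.03,0.184,0.49,0,0,0],[255,-0.011,0.184,0.574,0,-0.11,0],[255,-0.01,0.184,0.62,0,-0.17,0],[255,-0.01,0.184,0.66,0,-0.23,0]],
])

```text
t: 3.1
eef_pos: [0.5633, 0.1207, 0.2574]
ee_rot: [3.14, 0.185, -3.14]
force: [0.1, -0.5, 1.0]
width: 0.0007
gripper_force: 0.6
```

```bash
python3 -c "
from h import *
H=np.array([.6855,.125,.262])
def tab(a,h=.003,r=.122):
    e=np.radians(a-35);return H+r*np.array([-np.cos(e),0,np.sin(e)])+h*np.array([np.sin(e),0,np.cos(e)])
go(*[(tab(a),t,0) for a,t in((20,20),(10,27),(5,32),(0,35),(-2,35))])
shot('side','d2.png');shot('wrist','w2.png');shot('scene','s2.png')
a=load('s2.png')['color'];b=load('d2.png')['color'];w=load('w2.png')['color']
f=lambda i:cv2.resize(i,(400,300),interpolation=cv2.INTER_CUBIC)
cv2.imwrite('pics/m2.png',np.vstack([np.hstack([f(a[130:265,200:380]),f(b[80:230,110:310])]),np.hstack([f(w),f(w)*0])])[:,:,::-1])
"
```

```text
t 3.1 q [ 0.62  0.07 -0.36  0.13 -1.   -2.25] p [0.5633 0.1207 0.2574] f [ 0.1 -0.5  1. ] w 0.0007
[0.003 0.017 0.097] [ 0.002 -0.209  0.002]
[-0.008  0.017  0.181] [ 0.002 -0.365  0.002]
[-0.02   0.017  0.223] [ 0.002 -0.476  0.002]
[-0.035  0.017  0.262] [ 0.002 -0.542  0.002]
[-0.042  0.017  0.278] [ 0.002 -0.542  0.002]
```

View pics/m2.png

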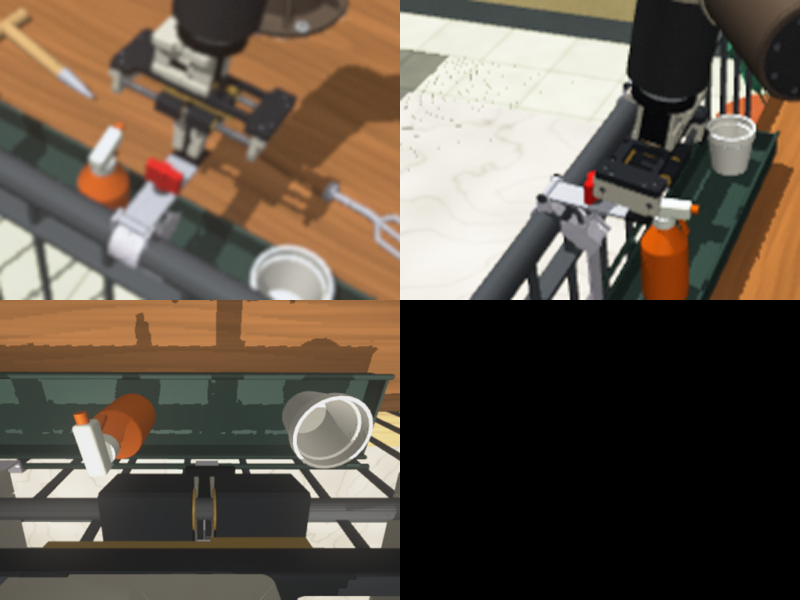

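The lever is following, lower now and still under the fingertips. I'll continue down to home.

Request:
jog_arm([
  [[255,0.003,0.017,0.06,0,-0.12,0],[255,0.003,0.017,0.1,0,-0.21,0],[255,-0.008,0.017,0.18,0,-0.36,0],[255,-0.02,0.017,0.223,0,-0.47,0],[255,-0.035,0.017,0.262,0,-0.54,0],[255,-0.04,0.017,0.278,0,-0.54,0],[255,-0.04,0.017,0.278,0,-0.54,0]],
])

```text
t: 3.95
eef_pos: [0.5671, 0.0975, 0.2118]
ee_rot: [3.126, 0.57, -3.111]
force: [0.5, -0.8, 1.1]
width: 0.0003
gripper_force: 0.0
```

```bash
python3 -c "
from h import *
H=np.array([.6855,.125,.262])
def tab(a,h=.003,r=.122):
    e=np.radians(a-35);return H+r*np.array([-np.cos(e),0,np.sin(e)])+h*np.array([np.sin(e),0,np.cos(e)])
go(*[(tab(a),t,0) for a,t in((0,35),(-4,35),(-6,35))])
"
```

```text
t 3.95 q [ 0.47 -0.09 -1.01  1.1  -0.24 -3.03] p [0.5671 0.0975 0.2118] f [ 0.5 -0.8  1.1] w 0.0003
[-0.022  0.106  0.098] [ 0.042 -0.053  0.032]
[-0.024  0.105  0.132] [ 0.042 -0.053  0.032]
[-0.025  0.105  0.149] [ 0.042 -0.053  0.032]
```

The press ran into joint limits (q3, q6) as the tilt grew, because the arm's plane is offset sideways. I'll fit a simple kinematic model to the logged poses so I can choose reachable ones.

```bash
cat > kin.py <<'E'
from h import *
from scipy.optimize import least_squares
D=[([-1.01291,.35918,.01131,-.00026,-1.22411,-.28808],[.17979,-.65025,.22588],[3.14038,0,-2.87188]),
([-.44,0,-.05,0,-1.51,-1.12],[.3375,-.3731,.3964],[3.142,0,-3.139]),
([.48,.12,.12,0,-1.58,-2.05],[.5621,.079,.4191],[-3.141,-.003,-3.136]),
([.62,.07,-.36,.13,-1.,-2.25],[.5633,.1207,.2574],[3.14,.185,-3.14]),
([.47,-.09,-1.01,1.10,-.24,-3.03],[.5671,.0975,.2118],[3.126,.57,-3.111])]
def fk(q,p,s4=1,c6=0):
    h,a1,d,L1,L2,e,Lt=p
    R1=R.from_rotvec([0,0,q[0]]);R2=R1*R.from_rotvec([0,q[1],0])
    R3=R2*R.from_rotvec([0,-q[2],0]);R4=R3*R.from_rotvec([s4*q[3],0,0]);R5=R4*R.from_rotvec([0,-q[4],0])
    x=np.array([0,0,h])+R1.apply([a1,d,0])+R2.apply([0,0,L1])+R3.apply([L2,0,e])+R5.apply([Lt,0,0])
    # tool z = forearm x of R5
    T=R5*R.from_rotvec([q[5]*1.0,0,0])*R.from_matrix(np.array([[0,0,1],[0,1,0],[-1,0,0]]).astype(float))
    return x,T*R.from_rotvec([0,0,c6])
E
python3 - <<'E'
from kin import *
np.set_printoptions(precision=4,suppress=True)
s=arm.get_state();D[-1]=(s['q'],s['eef_pos'],s['ee_rot'])
for s4 in(1,-1):
    for q,x,r in D: 
        T=fk(q,[.3,0,-.19,.4,.4,0,.3],s4)[1];print(s4,(T.inv()*R.from_euler('xyz',r)).as_rotvec())
    # bounded and regularised towards plausible
    f=lambda p:np.r_[np.concatenate([(fk(q,p,s4)[0]-x)*(1 if i else 4) for i,(q,x,r) in enumerate(D)]),1e-3*(p-[.35,0,-.19,.4,.4,0,.3])]
    o=least_squares(f,[.35,0,-.19,.4,.4,0,.3]);print(o.x,f(o.x)[:15])
E
```

```text
1 [-0.0004 -0.0004 -0.9945]
1 [-0.0074  0.008   0.6774]
1 [ 0.0051 -0.0066  2.5244]
1 [0.2227 0.2072 2.7751]
1 [0.3847 0.3847 2.2744]
[ 0.1586  0.1664 -0.1982  0.5267  0.2968  0.052   0.3648] [-0.0202 -0.0177  0.0349  0.0028 -0.0062 -0.0388 -0.0067 -0.0134 -0.0504
 -0.026   0.0682 -0.0087 -0.0475  0.0304 -0.0416]
-1 [-0.0001 -0.0001 -0.9946]
-1 [-0.0074  0.008   0.6774]
-1 [ 0.0051 -0.0066  2.5244]
-1 [ 0.0047 -0.0115  2.9315]
-1 [ 0.     -0.     -1.7978]
[ 0.135   0.1753 -0.187   0.5173  0.2884  0.0592  0.3416] [ 0.0188  0.0064  0.0367  0.008   0.0038 -0.041  -0.0124 -0.0036 -0.0529
  0.0123  0.0147 -0.0088  0.0146 -0.0951 -0.044 ]
```

```bash
cat > kin2.py <<'E'
from kin import D
from h import *
from scipy.optimize import least_squares
s=arm.get_state() if len(D)==5 else 0
def fk(q,p):
    h,a1,d,L1,b,L2,e,Lt,d3,o=p
    R1=R.from_rotvec([0,0,q[0]]);R2=R1*R.from_rotvec([0,q[1],0])
    R3=R2*R.from_rotvec([0,-q[2],0]);R4=R3*R.from_rotvec([-q[3],0,0]);R5=R4*R.from_rotvec([0,-q[4],0])
    x=np.array([0,0,h])+R1.apply([a1,d,0])+R2.apply([b,0,L1])+R3.apply([L2,0,e])+R5.apply([Lt,0,0])+R4.apply([0,d3,o])
    T=R5*R.from_rotvec([-q[5],0,0])*R.from_matrix([[0,0,1.],[0,1,0],[-1,0,0]])*R.from_rotvec([0,0,-np.pi/2])
    return x,T
E
python3 - <<'E'
from kin2 import *
np.set_printoptions(precision=4,suppress=True)
s=arm.get_state();D[-1]=(s['q'],s['eef_pos'],s['ee_rot'])
print([(fk(q,np.zeros(10))[1].inv()*R.from_euler('xyz',r)).magnitude().round(3) for q,x,r in D])
p0=np.array([.35,0,-.1,.4,0,.4,0,.3,-.1,0])
f=lambda p:np.r_[np.concatenate([(fk(q,p)[0]-x) for i,(q,x,r) in enumerate(D)]),3e-3*(p-p0)]
for m in ([1]*10,[1]*8+[0,0],[1]*8+[1,0],[1]*4+[0]+[1]*4+[0]):
    m=np.array(m);g=lambda z:f(np.where(m,z,0));o=least_squares(g,p0);print(m,o.x*m);print(g(o.x)[:15].reshape(5,3))
E
```

```text
Traceback (most recent call last):
AttributeError: 'float' object has no attribute 'round'
```

```bash
cat > fit.py <<'E'
from kin2 import *
np.set_printoptions(precision=4,suppress=True)
s=arm.get_state();D[-1]=(s['q'],s['eef_pos'],s['ee_rot'])
print([round(float((fk(q,np.zeros(10))[1].inv()*R.from_euler('xyz',r)).magnitude()),3) for q,x,r in D])
p0=np.array([.35,0,-.1,.4,0,.4,0,.3,-.1,0])
f=lambda p:np.r_[np.concatenate([(fk(q,p)[0]-x) for i,(q,x,r) in enumerate(D)]),3e-3*(p-p0)]
for m in ([1]*10,[1]*8+[0,0],[1]*8+[1,0],[1]*4+[0]+[1]*4+[0]):
    m=np.array(m);g=lambda z:f(np.where(m,z,0));o=least_squares(g,p0);print(m,o.x*m);print(g(o.x)[:15].reshape(5,3))
E
python3 fit.py
```

```text
[0.0, 0.013, 0.008, 0.009, 0.0]
[1 1 1 1 1 1 1 1 1 1] [ 0.1904  0.0054  0.0018  0.6043 -0.0042  0.4623  0.0024  0.3735 -0.1931
 -0.0022]
[[ 0.0011 -0.0007  0.0007]
 [ 0.0034  0.0012  0.0018]
 [-0.0016 -0.0028 -0.0016]
 [ 0.0002 -0.0018 -0.0011]
 [-0.0002  0.0002  0.0003]]
[1 1 1 1 1 1 1 1 0 0] [-0.0603  0.0267 -0.1876  0.4114  0.2116  0.2281  0.1735  0.1083 -0.
  0.    ]
[[ 0.0014  0.0056  0.0017]
 [ 0.0132  0.0007  0.0084]
 [-0.0204 -0.0084 -0.031 ]
 [ 0.0097  0.0434  0.0341]
 [ 0.0022 -0.046  -0.0131]]
[1 1 1 1 1 1 1 1 1 0] [ 0.1961  0.0054  0.0006  0.6055 -0.0043  0.4622 -0.001   0.3793 -0.1918
  0.    ]
[[ 0.0011 -0.0006  0.0007]
 [ 0.0034  0.0013  0.0018]
 [-0.0016 -0.0028 -0.0017]
 [ 0.0005 -0.0019 -0.0011]
 [-0.0003  0.0002  0.0003]]
[1 1 1 1 0 1 1 1 1 0] [ 0.1929  0.003  -0.0008  0.6035  0.      0.4604  0.001   0.3759 -0.1905
  0.    ]
[[ 0.001  -0.0005  0.0001]
 [ 0.0034  0.0012  0.0022]
 [-0.0018 -0.0029 -0.0019]
 [ 0.0006 -0.0015 -0.0007]
 [-0.0004  0.0001  0.0003]]
```

The model fits to about 2 mm (the wrist has a sideways offset). Now IK over several starts for the press-home and knob poses.

```bash
cat > ik.py <<'E'
from kin2 import *
np.set_printoptions(precision=2,suppress=True,linewidth=150)
P=np.array([.1929,.003,-.0008,.6035,0,.4604,.001,.3759,-.1905,0])
lo=np.array([-3.07,-1.43,-1.02,-3.03,-3.05,-3.03]);hi=np.array([3.07,2.12,1.25,1.67,0,3.03])
H=np.array([.6855,.125,.262])
def pt(a,r,h):
    e=np.radians(a-35);return H+r*np.array([-np.cos(e),0,np.sin(e)])+h*np.array([np.sin(e),0,np.cos(e)])
def ik(x,T,q0):
    def f(q):
        y,S=fk(q,P);return np.r_[(y-x)*3,(S.inv()*T).as_rotvec()]
    o=least_squares(f,np.clip(q0,lo+.01,hi-.01),bounds=(lo,hi));return o.x,np.linalg.norm(o.fun)
def sols(x,T,n=25):
    rng=np.random.default_rng(0);L=[]
    for i in range(n):
        q,e=ik(x,T,rng.uniform(lo,hi))
        if e<3e-3 and not any(np.abs(q-k).max()<.05 for k in L):L.append(q)
    return L
E
python3 - <<'E'
from ik import *
for t in(0,10,20):
    print('tab',t,*[ (q,min((q-lo).min(),(hi-q).min()).round(2)) for q in sols(pt(0,.122,.003),Rt(t,0))],sep='\n')
for t in(35,25):
  for sp in(-90,0):
    print('grip',t,sp,*[ (q,min((q-lo).min(),(hi-q).min()).round(2)) for q in sols(pt(0,.06,.029)+Rt(t).apply([0,0,.019]),Rt(t,sp))],sep='\n')
E
```

```text
tab
0
(array([ 0.54,  0.25, -0.21,  0.  , -1.1 , -2.11]), np.float64(0.81))
tab
10
(array([ 0.6 ,  0.15, -0.41,  0.13, -0.87, -2.25]), np.float64(0.61))
tab
20
(array([ 0.66,  0.07, -0.65,  0.37, -0.61, -2.51]), np.float64(0.37))
grip
35
-90
(array([ 0.46,  0.  , -0.91,  1.2 , -0.27, -1.57]), np.float64(0.11))
grip
35
0
grip
25
-90
(array([ 0.62,  0.06, -0.61,  0.46, -0.58, -0.97]), np.float64(0.41))
grip
25
0
(array([ 0.62,  0.06, -0.61,  0.46, -0.58, -2.54]), np.float64(0.41))
```

```bash
python3 -c "
from ik import *
p=arm.get_state()['eef_pos']
np.set_printoptions(precision=3,suppress=True)
go((p+[0,0.005,.05],25,0),([.567,.125,.27],12,0),(pt(15,.122,.003),12,0))"
```

```text
t 3.95 q [ 0.47 -0.09 -1.01  1.1  -0.24 -3.03] p [0.567 0.098 0.212] f [ 0.5 -0.8  1.1] w 0.0003
[-0.108  0.023 -0.168] [0.039 0.17  0.035]
[-0.128  0.113 -0.192] [0.035 0.458 0.04 ]
[-0.036  0.11  -0.028] [0.035 0.458 0.04 ]
```

Request:
jog_arm([
  [[255,-0.11,0.02,-0.17,0.04,0.17,0.035],[255,-0.11,0.02,-0.17,0.04,0.17,0.035],[255,-0.13,0.11,-0.19,0.035,0.46,0.04],[255,-0.13,0.11,-0.19,0.035,0.46,0.04],[255,-0.13,0.11,-0.19,0.035,0.46,0.04],[255,-0.13,0.11,-0.19,0.035,0.46,0.04]],
])

```text
t: 4.55
eef_pos: [0.5678, 0.1281, 0.2673]
ee_rot: [3.139, 0.201, 3.141]
force: [-0.4, -0.8, -0.2]
width: 0.0005
gripper_force: 0.0
```

```bash
python3 -c "
from ik import *
np.set_printoptions(precision=3,suppress=True)
go((pt(25,.122,.003),12,0),(pt(15,.122,.003),12,0),(pt(5,.122,.003),12,0),(pt(0,.122,.003),12,0),(pt(-3,.122,.003),12,0))"
```

```text
t 4.55 q [ 0.64  0.06 -0.35  0.14 -1.   -2.27] p [0.568 0.128 0.267] f [-0.4 -0.8 -0.2] w 0.0005
[ 0.03  -0.013  0.09 ] [ 0.004 -0.011 -0.001]
[ 0.027 -0.013  0.175] [ 0.004 -0.011 -0.001]
[ 0.009 -0.013  0.258] [ 0.004 -0.011 -0.001]
[-0.005 -0.013  0.298] [ 0.004 -0.011 -0.001]
[-0.015 -0.013  0.322] [ 0.004 -0.011 -0.001]
```

Request:
jog_arm([
  [[255,0.03,-0.013,0.09,0,0,0],[255,0.027,-0.013,0.175,0,0,0],[255,0.02,-0.013,0.22,0,0,0],[255,0.009,-0.013,0.258,0,0,0],[255,0,-0.013,0.28,0,0,0],[255,-0.005,-0.013,0.29,0,0,0],[255,-0.005,-0.013,0.29,0,0,0]],
])

```text
t: 5.25
eef_pos: [0.5807, 0.122, 0.1958]
ee_rot: [-3.141, 0.201, 3.141]
force: [-8.5, -0.1, 5.4]
width: 0.0005
gripper_force: 4.9
```

```bash
python3 -c "
from ik import *
np.set_printoptions(precision=3,suppress=True)
go((pt(0,.122,.003),12,0),(pt(-3,.122,.003),12,0))
shot('side','d3.png');w=shot('wrist','w3.png');shot('scene','s3.png')
a=load('s3.png')['color'];b=load('d3.png')['color'];w=w['color']
f=lambda i:cv2.resize(i,(400,300),interpolation=cv2.INTER_CUBIC)
cv2.imwrite('pics/m3.png',np.vstack([np.hstack([f(a[160:250,220:340]),f(b[100:220,150:310])]),np.hstack([f(w),f(w)*0])])[:,:,::-1])
"
```

```text
t 5.25 q [ 0.61  0.13 -0.45  0.16 -0.83 -2.28] p [0.581 0.122 0.196] f [-8.5 -0.1  5.4] w 0.0005
[-0.011  0.012  0.008] [-0.    -0.011 -0.   ]
[-0.021  0.012  0.031] [-0.    -0.011 -0.   ]
```

View pics/m3.png

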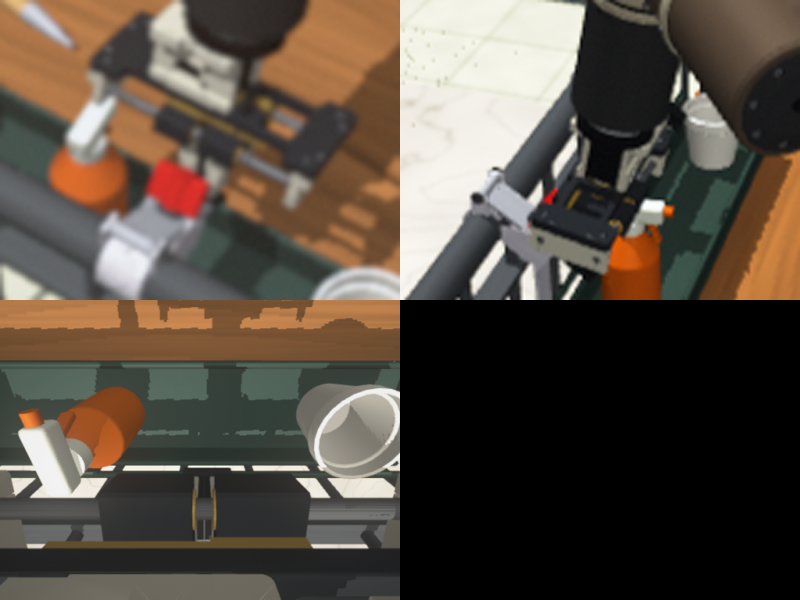

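```bash
python3 -c "
from ik import *
np.set_printoptions(precision=3,suppress=True)
go((pt(0,.130,.003),20,0),(pt(-1,.130,.003),20,0),(pt(-3,.130,.003),20,0))"
```

```text
t 5.4 q [ 0.61  0.13 -0.45  0.16 -0.83 -2.28] p [0.581 0.122 0.196] f [-8.   0.5  3.5] w 0.0005
[0.018 0.012 0.021] [-0.    -0.188 -0.   ]
[0.015 0.012 0.029] [-0.    -0.188 -0.   ]
[0.007 0.012 0.046] [-0.    -0.188 -0.   ]
```

Request:
jog_arm([
  [[255,0.018,0.01,0,0,-0.1,0],[255,0.018,0.01,0.02,0,-0.19,0],[255,0.018,0.01,0.03,0,-0.19,0],[255,0.016,0.01,0.036,0,-0.19,0],[255,0.016,0.01,0.036,0,-0.19,0],[255,0.016,0.01,0.036,0,-0.19,0]],
])

```text
t: 6.0
eef_pos: [0.5792, 0.1265, 0.1913]
ee_rot: [3.137, 0.357, -3.141]
force: [-49.4, 7.8, 47.1]
width: 0.0009
gripper_force: 33.4
```

```bash
python3 -c "
from ik import *
np.set_printoptions(precision=4,suppress=True)
s=arm.get_state();T=R.from_euler('xyz',s['ee_rot']);c=s['eef_pos']+T.apply([-.0095,0,0]);v=c-H;n=np.array([-.5736,0,.8192])
print('corner above pin plane',v@n,'r',v@[-.8192,0,-.5736],s['force'],s['ee_rot'])
go((pt(-3,.130,.003),20,0))"
```

```text
corner above pin plane 0.0007024849844247533 r 0.1184011865126659 [-49.3588   7.7907  47.1037] [ 3.1372  0.3575 -3.1412]
t 6.0 q [ 0.66  0.06 -0.67  0.39 -0.59 -2.53] p [0.5792 0.1265 0.1913] f [-49.4   7.8  47.1] w 0.0009
[ 0.002 -0.006  0.029] [0.006 0.011 0.   ]
```

The 68 N reaction along the lever's normal shows it hard against its stop. Back off and set up the knob grip.

Request:
jog_arm([
  [[255,0,0,-0.08,0,0,0],[255,0,0,-0.25,0,0,0],[255,0.05,0,-0.45,0,0,0],[255,0.05,0,-0.45,0,0,0],[60,0.05,0,-0.45,0,0,0]],
])

```text
t: 6.5
eef_pos: [0.5293, 0.1258, 0.2897]
ee_rot: [3.137, 0.356, 3.141]
force: [-0.2, 0.6, -1.0]
width: 0.0044
gripper_force: 0.0
```

```bash
python3 -c "
from ik import *
np.set_printoptions(precision=3,suppress=True)
g=pt(0,.06,.029)
for t in(28,30,32):
  for sp in(-90,0,8):
    q,e=ik(g+Rt(t).apply([0,0,.019]),Rt(t,sp),[.6,.06,-.6,.5,-.6,-2]);print(t,sp,q,e)
go(*[(g+Rt(30).apply([0,0,-.06]),30,sp) for sp in(-45,-90)])
shot('side','d4.png');shot('scene','s4.png')
a=load('s4.png')['color'];b=load('d4.png')['color']
f=lambda i:cv2.resize(i,(400,400),interpolation=cv2.INTER_CUBIC)
cv2.imwrite('pics/m4.png',np.hstack([f(a[155:255,220:320]),f(b[120:220,150:250])])[:,:,::-1])
"
```

```text
28 -90 [ 0.613  0.041 -0.696  0.6   -0.499 -1.097] 1.0456283179382019e-09
28 0 [ 0.613  0.041 -0.696  0.6   -0.499 -2.668] 4.560706458366088e-16
28 8 [ 0.613  0.041 -0.696  0.6   -0.499 -2.807] 6.034621935813173e-10
30 -90 [ 0.596  0.028 -0.756  0.719 -0.44  -1.201] 5.772559215615545e-15
30 0 [ 0.596  0.028 -0.756  0.719 -0.44  -2.771] 5.986119022325782e-11
30 8 [ 0.596  0.028 -0.756  0.719 -0.44  -2.911] 1.2140964890733032e-09
32 -90 [ 0.562  0.016 -0.817  0.87  -0.378 -1.324] 3.009688739294561e-15
32 0 [ 0.562  0.016 -0.817  0.87  -0.378 -2.895] 4.0904395402329373e-10
32 8 [ 0.563  0.017 -0.815  0.865 -0.38  -3.03 ] 0.0010124066625042955
t 6.5 q [ 0.76 -0.11 -0.57  0.31 -0.87 -2.5 ] p [0.529 0.126 0.29 ] f [-0.2  0.6 -1. ] w 0.0044
[-0.246 -0.003  0.033] [ 0.089 -0.201 -0.998]
[-0.246 -0.003  0.033] [ 0.172 -0.164 -1.995]
```

View pics/m4.png

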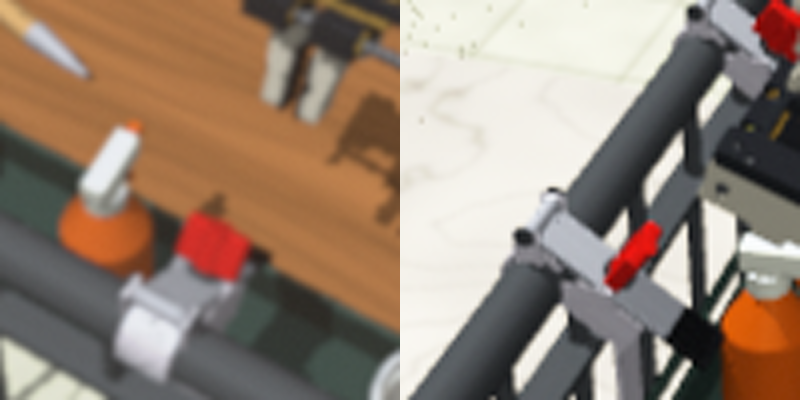

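The lever is fully home, parallel to its bracket, and the wing bar still lies across it (wing centre scene (273,216), side (209,184)). Check the knob position, then move above it.

Request:
jog_arm([
  [[130,-0.02,0,-0.1,0.02,-0.04,-0.2],[130,-0.1,0,-0.06,0.04,-0.1,-0.4],[130,-0.24,0,0.02,0.07,-0.15,-0.7],[130,-0.246,0,0.033,0.089,-0.2,-0.97],[130,-0.246,0,0.033,0.089,-0.2,-0.97],[130,-0.246,0,0.033,0.089,-0.2,-0.97]],
])

```text
t: 7.2
eef_pos: [0.589, 0.1238, 0.2977]
ee_rot: [-2.761, 0.357, -2.306]
force: [0.1, -0.0, 0.7]
width: 0.0429
gripper_force: 0.0
```

```bash
python3 -c "
from ik import *
np.set_printoptions(precision=3,suppress=True)
s=load('s4.png');d=load('d4.png')
print('wing',tri([(s,273.2,216.5),(d,208.75,184)]),'expect',pt(0,.06,.0235))
g=pt(0,.06,.029)
go((g+Rt(30).apply([0,0,-.06]),30,-90))"
```

```text
wing (array([0.623, 0.123, 0.245]), [0.0002, 0.0002]) expect [0.623 0.125 0.247]
t 7.2 q [ 0.7  -0.09 -0.67  0.56 -0.66 -1.9 ] p [0.589 0.124 0.298] f [ 0.1 -0.   0.7] w 0.0429
[-0.013 -0.006 -0.018] [ 0.005 -0.014 -1.022]
```

Request:
jog_arm([
  [[150,-0.013,-0.004,-0.02,0,0,-0.2],[150,-0.013,-0.004,-0.02,0,0,-0.4],[150,-0.013,-0.004,-0.02,0,0,-0.6],[150,-0.013,-0.004,-0.02,0,0,-0.8],[150,-0.013,-0.004,-0.02,0,0,-1],[150,-0.013,-0.004,-0.02,0,0,-1]],
])

```text
t: 7.8
eef_pos: [0.5898, 0.1263, 0.3056]
ee_rot: [-2.624, 0.004, -1.59]
force: [-0.3, 0.1, 0.6]
width: 0.0358
gripper_force: 0.0
```

```bash
python3 -c "
from ik import *
np.set_printoptions(precision=3,suppress=True)
g=pt(0,.06,.029);g[1]=.124
go((g+Rt(30).apply([0,0,-.06]),30,-90),(g+Rt(30).apply([0,0,.015]),30,-90))
shot('side','d5.png');w=shot('wrist','w5.png')['color'];b=load('d5.png')['color']
f=lambda i:cv2.resize(i,(400,300),interpolation=cv2.INTER_CUBIC)
cv2.imwrite('pics/m5.png',np.hstack([f(w),f(b[100:220,150:310])])[:,:,::-1])"
```

```text
t 7.8 q [ 0.71 -0.09 -0.66  0.55 -0.68 -1.1 ] p [0.59  0.126 0.306] f [-0.3  0.1  0.6] w 0.0358
[0.009 0.005 0.008] [ 0.007 -0.008 -0.024]
[0.007 0.003 0.308] [ 0.007 -0.008 -0.024]
```

View pics/m5.png

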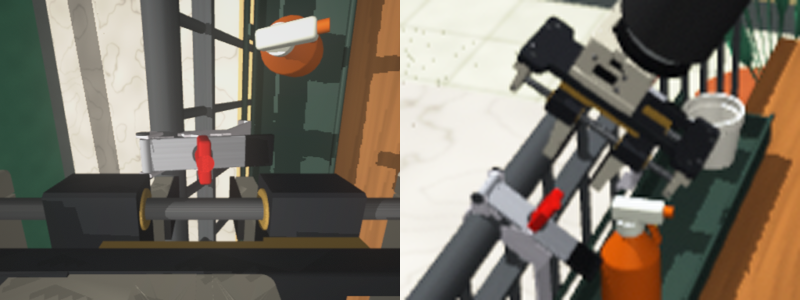

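The wing bar sits centred between the open fingers (wrist, x≈205). Descend and close.

Request:
jog_arm([
  [[150,0.008,0.004,0.1,0,0,-0.02],[150,0.008,0.004,0.2,0,0,-0.02],[150,0.007,0.003,0.27,0,0,-0.02],[150,0.007,0.003,0.308,0,0,-0.02],[150,0.007,0.003,0.308,0,0,-0.02]],
])

```text
t: 8.4
eef_pos: [0.6271, 0.1235, 0.2373]
ee_rot: [-2.625, -0.003, -1.581]
force: [-0.4, 0.6, -0.5]
width: 0.0363
gripper_force: 0.0
```

Request:
jog_arm([
  [[255,0,0,0,0,0,0],[255,0,0,0,0,0,0],[255,0,0,0,0,0,0],[255,0,0,0,0,0,0],[255,0,0,0,0,0,0]],
], newtons=25)

```text
t: 8.9
eef_pos: [0.6273, 0.1246, 0.2401]
ee_rot: [-2.621, -0.001, -1.578]
force: [-2.6, -0.5, 3.7]
width: 0.0133
gripper_force: 24.8
```

Request:
jog_arm([
  [[255,0,0,0,0,0,0.15],[255,0,0,0,0,0,0.33],[255,0,0,0,0,0,0.5],[255,0,0,0,0,0,0.67],[255,0,0,0,0,0,0.84],[255,0,0,0,0,0,1],[255,0,0,0,0,0,1]],
])

```text
t: 9.6
eef_pos: [0.6276, 0.1245, 0.2402]
ee_rot: [-2.756, 0.359, -2.294]
force: [-1.0, -0.7, 3.8]
width: 0.0119
gripper_force: 25.0
```

Request:
jog_arm([
  [[255,0,0,0,0,0,0.15],[255,0,0,0,0,0,0.33],[255,0,0,0,0,0,0.5],[255,0,0,0,0,0,0.67],[255,0,0,0,0,0,0.84],[255,0,0,0,0,0,1],[255,0,0,0,0,0,1]],
])

```text
t: 10.3
eef_pos: [0.6275, 0.1244, 0.2401]
ee_rot: [-3.139, 0.521, 3.137]
force: [-1.5, -1.3, 5.3]
width: 0.0124
gripper_force: 25.0
```

```bash
python3 -c "
from ik import *
np.set_printoptions(precision=3,suppress=True)
g=pt(0,.06,.029);g[1]=.124
go((g+Rt(30).apply([0,0,.015]),30,0));print(arm.get_state()['moment'],arm.get_state()['ee_rot'])"
```

```text
t 10.3 q [ 0.61  0.02 -0.74  0.7  -0.47 -2.76] p [0.627 0.124 0.24 ] f [-1.5 -1.3  5.3] w 0.0124
[ 0.005 -0.002  0.005] [-0.006 -0.004 -0.005]
[-0.505  0.655 -0.327] [-3.139  0.521  3.137]
```

Turned 90°. Open part way, back straight out, and look.

Request:
jog_arm([
  [[150,0,0,0,0,0,0],[150,0,0,0,0,0,0],[150,0,0,0,0,0,0],[150,0,0,0,0,0,0],[150,0,0,-0.1,0,0,0],[150,0,0,-0.3,0,0,0],[150,0,0,-0.5,0,0,0],[150,0,0,-0.5,0,0,0]],
])

```text
t: 11.1
eef_pos: [0.5652, 0.1265, 0.3552]
ee_rot: [3.137, 0.528, 3.135]
force: [0.4, 0.7, -0.4]
width: 0.036
gripper_force: 0.0
```

Request:
jog_arm([
  [[150,0.1,0,-0.1,0,0,0],[150,0.3,0,-0.2,0,0,0],[150,0.3,0,-0.2,0,0,0],[150,0.3,0,-0.2,0,0,0]],
])

```text
t: 11.5
eef_pos: [0.4742, 0.1262, 0.3544]
ee_rot: [-3.141, 0.52, 3.138]
force: [0.7, -0.2, -0.0]
width: 0.0359
gripper_force: 0.0
```

```bash
python3 -c "
from ik import *
go()
shot('side','d6.png');shot('scene','s6.png')
a=load('s6.png')['color'];b=load('d6.png')['color']
f=lambda i:cv2.resize(i,(400,400),interpolation=cv2.INTER_CUBIC)
cv2.imwrite('pics/m6.png',np.hstack([f(a[135:285,130:360]),f(b[110:220,150:260])])[:,:,::-1])"
```

```text
t 11.5 q [ 0.97 -0.34 -0.72  0.53 -0.95 -2.81] p [0.47 0.13 0.35] f [ 0.7 -0.2 -0. ] w 0.0359
```

View pics/m6.png

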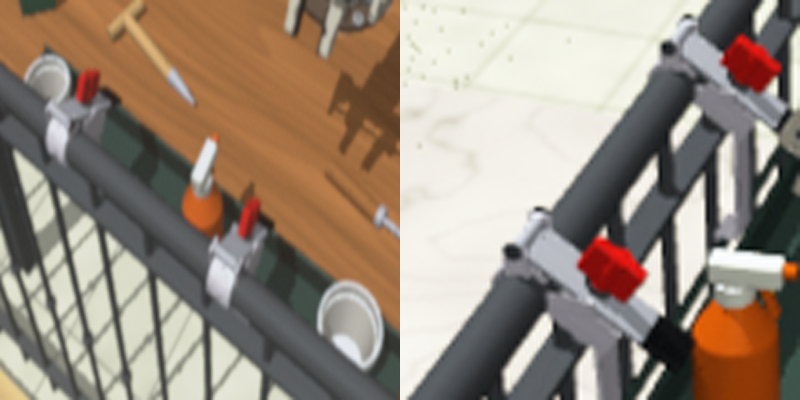

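Both brackets now look the same: levers home and red wings in line (crop (250,215) and (88,85)). The bottle, pots and tools stand where they were, and the gripper is clear, so I hand in.

```bash
python3 -c "
from station import arm
print(arm.job_done())"
```

```text
the job is handed in; nothing more can be done
None
```

The job is handed in: the last pictures show the lever home and its wing knob locked in line by itself, with the other bracket, pots, spray bottle and tools apparently undisturbed; the hand-in gave no verdict.

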